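Change the dividing plate of a potter's decorating wheel

ROBOT

A 6-joint arm with a two-finger parallel gripper is mounted at the origin on the work surface; the furniture and walls round the work are solid. World frame = base frame: x ahead of the robot, y to its left, z up, the work surface at z = 0. Lengths are in mm, angles in rad, forces in N, time in s.
With the tool pointing down it reaches from about 325 to 875 mm from the base axis. Payload 4.4 kg.
Tool frame: the origin (TCP) lies on the centre line of the jaws, within the pads' length; the fingertips stand ahead of it and the grasp point (between the pads) lies 6 mm ahead of it (ctrl.tcp_to_tips is the z of the fingertips in the tool frame, in mm); z points along the fingers, y is the line along which they close (so a half turn about z gives the same grasp; the last joint's range is limited). The gripper opens to 85 mm and grips with 20 to 120 N. Pads are 22 mm wide; open, the fingers measure 114 mm over their backs; the gripper's body (76 mm by 85 mm) begins 54 mm behind the grasp point. The pads swing forward as they close: fully open they stand 13 mm farther back than shut.
Start: joints at [-1.375, 0.207, 1.542, -0, 1.393, -0.15], TCP at [195.425, -540.774, 229.782] pointing down, gripper open.
Joint ranges: [-2.73, 2.73], [-0.86, 2.22], [0.23, 2.46], [-1.11, 4.25], [0.08, 2.63], [-2.82, 2.82]. Speed limits (rad/s): [2.79, 2.79, 3.14, 3.14, 3.14, 3.14].

INTERFACE

Orientations are given as a 3x3 rotation matrix whose columns are the frame's x, y, z axes.
In Python, from plant import ctrl, sensors, optics gives the robot as it stands. Calls block until the motion is done:
- ctrl.move_ptp(position, orientation): joint-space move of the TCP to a pose.
- ctrl.move_l(position, rot=None, vel=150, threshold=None): straight line of the TCP; rot=None keeps the orientation; vel is the mean speed in mm/s. With threshold (N) it stops when the force on the tool has changed by that much, and returns True; else False.
- ctrl.set_joints(angles): joint-space move.
- ctrl.gripper_to(opening, force=None): finger opening in mm; force is the grip in N (None keeps the last); returns when the fingers have stopped.
- ctrl.hold(seconds).
- ctrl.solve_ik(position, orientation): joint angles nearest the present ones, or None.
- sensors.read_state(): the state.
- optics.grab_frame(name): name is "scene" or "top"; returns (picture, depth): 420x560x3 uint8, red, green, blue; 420x560 float32, mm along the optical axis (not along the pixel's ray), 0 where there is no reading.
- optics.camera_params(name): a dict with "mtx" (3x3 intrinsics, pixels), "R" (3x3) and "t" (3): a world point X has camera coordinates R X + t. Camera axes: x right, y down, z forward; pixel columns grow to the right and rows downward; lengths in mm; the calibration is good to about 2 mm. A picture is of the moment at which its call begins. camera_params takes no time and is no camera call.
A pose or a line that the arm cannot do raises ctrl.MotionError and nothing moves.
- ctrl.finish_job(): hands the job in; it is judged then, once.
The state is a dict: "t": time; "q": joint angles; "qvel": joint speeds; "tau": joint torques, N m; "eef_pos": TCP position; "eef_rot": TCP orientation; "force": force on the tool from outside, world axes, zero at the start; "wrist_torque": the same for the moment, N m; "grip_width": finger opening in mm; "grasp_force": force on a finger pad.
Only numpy, scipy, OpenCV 4.12 (cv2) and the standard library are available. Lean on these libraries where they do the work, as an engineer would, in place of code of your own. Each camera call takes 0.05 s, during which the arm holds its last target. There are 200 camera calls.

TASK

The head is off the decorating wheel so that its dividing plate can be changed. Take the brass twelve-notch plate out of the wooden rack, lay it flat on the bare table with its collar up and let go, then take it by the collar and slide it down over the splined spindle of the green stand, turned so that its wide keyway (red mark) meets the wide master spline (red mark), until it sits fully home and level on the steel flange. Leave the aluminium plate in the rack and leave the jars and the stamp where they stand.

Things in the scene. Friction and masses are not known exactly. Their poses are not given: they have to be found in the camera images.
- plate12_mid (a point): Brass dividing plate: disc 100 mm across, 10 mm thick, 12 notches 7 mm deep in the rim; on one face a round collar 36 mm across, 30 mm proud (40 mm over all); 0.28 kg. Point on its axis, 20 mm from the disc's plain underside. z: from disc to collar; x: to the wide keyway (red line on disc and collar). Laid flat, the point is 20 mm up, the disc's top 10 mm, the collar's top 40 mm.
- plate12_bore (a point): Mouth of the brass plate's bore, centre of its collar's end face; axes as plate12_mid. The splined bore runs through all 40 mm: radius 11 mm, with four keyways cut to radius 15.2 mm: the wide one 13 mm wide at +x, three narrow ones 7 mm wide at +y, -x, -y. So it goes on the spindle at one angle only.
- plate12: The brass plate; origin at the centre of the disc's underside, axes as plate12_mid. It starts on edge in the rack, collar away from the robot (z within 0.35 rad of world +x), top rim 118 mm above the table; collar begins 32 mm below the rim: pinch the 10 mm disc from above, fingers at most 28 mm below the rim. Lift it straight out, 110 mm clears all. Let go leaning 45 deg on its lower rim, collar on the upper side, it tips flat.
- plate8_mid (a point): Aluminium dividing plate, sizes and frame as the brass one but 8 notches; it stands in the other slot of the rack (which is in which varies) and stays there.
- spindle_seat (a point): Centre of the top of the steel flange (68 mm across, 50 mm above the table) on which the plate must sit, on the axis of the upright splined spindle of the green stand (all fixed). z up; x to the master spline (red stripes). Fully home, plate12_mid is 20 mm above this point with x along x. Clearance beside the splines 1 mm, about 4.5 deg either way.
- spindle_tip (a point): Top of the spindle, 47 mm above the flange; axes as spindle_seat. Core radius 9.8 mm. Splines to radius 14 mm, from the flange to 28 mm above it (last 5 mm tapered, 10 deg of lead-in): master 11 mm wide at +x, three 5 mm wide at +y, -x, -y. Then a plain round pilot and a 6 mm cone at the very top. A plate at a wrong angle rests on the spline tops, 28 mm too high, and drops when turned right.
- stand: Green round base of the spindle, 136 mm across, fixed; origin under its centre, x to the master spline (red stripe). A bracket with the drawn-back index pin stands at its -x, 53 to 83 mm from the axis, up to 63 mm above the table. Behind it a pencil sharpener hangs on the wall, forward to x = 0.62 m and 170 to 300 mm up; a wooden chest 140 mm high stands to its left, from y = 0.11 m.
- rack: Fixed wooden rack, 140 mm along its x, 88 mm along y; origin under its centre, on the table. Slots at x = -36 and +36 mm; in each a plate stands on edge between dowels (tops 63 mm above the table, 13 mm gap), its axis along the rack's x. The table round x = 0.40, y = -0.22 m is always bare for 60 mm all round.
- jar_blue: Small glaze jar with a blue lid, 45 mm across, 56 mm high, behind the stand; origin at the centre of its foot. Leave it.
- jar_cream: Glaze jar with a cream lid, 64 mm across, 82 mm high, on the left; origin at the centre of its foot. Leave it.
- stamp: Wooden stamp block with a knob, 37x42 mm, 46 mm high, behind, between stand and rack; origin at the centre of its foot. Leave it.

How it is judged:
By the outcome, as a careful person would: the job done as asked, in the order asked, and still so for the second after the job is handed in, with the robot touching nothing.
It also fails if it takes over 59 s, if anything falls off the work surface, if the arm or the gripper's body presses on something with over 40 N, if the wrist force passes 120 N, or if a joint passes its speed limit or range.

## Working session

There is one attempt and no reset: what is moved stays moved. The work goes in short steps, each a Python script; the robot and the scene stay as the last script left them, time stands still between calls to the robot, and variables do not carry over. Pictures are saved under pics/ and viewed, at most 10 in all, crops included, and the job is handed in when it is done.

```bash
mkdir -p pics; ls
cat > h.py <<'E'
import numpy as np, cv2
from plant import ctrl, sensors, optics
def grab(name,tag):
    im,d=optics.grab_frame(name); cv2.imwrite(f'pics/{tag}.png',im[:,:,::-1]); np.save(f'pics/{tag}.npy',d); return im,d
def world(name,d):
    c=optics.camera_params(name); K,R,t=map(np.array,(c['mtx'],c['R'],c['t']))
    v,u=np.mgrid[:d.shape[0],:d.shape[1]]
    P=np.stack([(u-K[0,2])/K[0,0]*d,(v-K[1,2])/K[1,1]*d,d],-1)
    return (P-t.ravel())@R   # rows: R^T (p-t)
def pix(name,X):
    c=optics.camera_params(name); p=np.array(c['mtx'])@(np.array(c['R'])@np.array(X)+np.array(c['t']).ravel()); return p[:2]/p[2]
E
python3 - <<'E'
from h import *
for n in('scene','top'):
    grab(n,n+'0'); c=optics.camera_params(n); print(n,c)
    im=cv2.imread(f'pics/{n}0.png'); cv2.imwrite(f'pics/{n}0b.png',cv2.resize(im,(800,600)))
print(sensors.read_state(),ctrl.tcp_to_tips)
E
```

```text
pics
scene {'mtx': array([[450.49307422,   0.        , 283.41387203],
       [  0.        , 450.49307422, 212.16144877],
       [  0.        ,   0.        ,   1.        ]]), 'R': array([[-0.77791867, -0.62836171,  0.00202781],
       [-0.46931293,  0.57886259, -0.66683092],
       [ 0.41783719, -0.5196919 , -0.74520629]]), 't': array([354.77967986, 357.87202436, 694.42792803])}
top {'mtx': array([[475.90409589,   0.        , 279.21175238],
       [  0.        , 475.90409589, 208.52128319],
       [  0.        ,   0.        ,   1.        ]]), 'R': array([[ 0.02255796, -0.99945871, -0.02394639],
       [-0.9953643 , -0.02021268, -0.09402847],
       [ 0.09349355,  0.02595647, -0.99528148]]), 't': array([-102.43308183,  524.18178625,  916.30707018])}
{'t': 0.1, 'q': array([-1.37447102e+00,  2.07362794e-01,  1.54281182e+00, -1.53808159e-05,
        1.39349398e+00, -1.50500531e-01]), 'qvel': array([-0.00085228, -0.00062126, -0.00271874,  0.0007696 , -0.00064196,
        0.00036918]), 'tau': array([ 5.88244366e-04, -3.84085178e+01, -2.92550057e+01, -7.69973576e-05,
        4.84875636e-03, -1.65824662e-05]), 'eef_pos': array([ 195.30030759, -540.08950466,  228.72562304]), 'eef_rot': array([[ 9.40455527e-01,  3.39916497e-01, -4.19795567e-04],
       [ 3.39916627e-01, -9.40453376e-01,  2.03310923e-03],
       [ 2.96289208e-04, -2.05474430e-03, -9.99997845e-01]]), 'force': array([-0.20497189,  0.76418512, -0.08146623]), 'wrist_torque': array([-0.01313824,  0.02038148,  0.00662175]), 'grasp_force': 0.0, 'grip_width': 85.53907061302169} 25.0
```

View pics/scene0b.png

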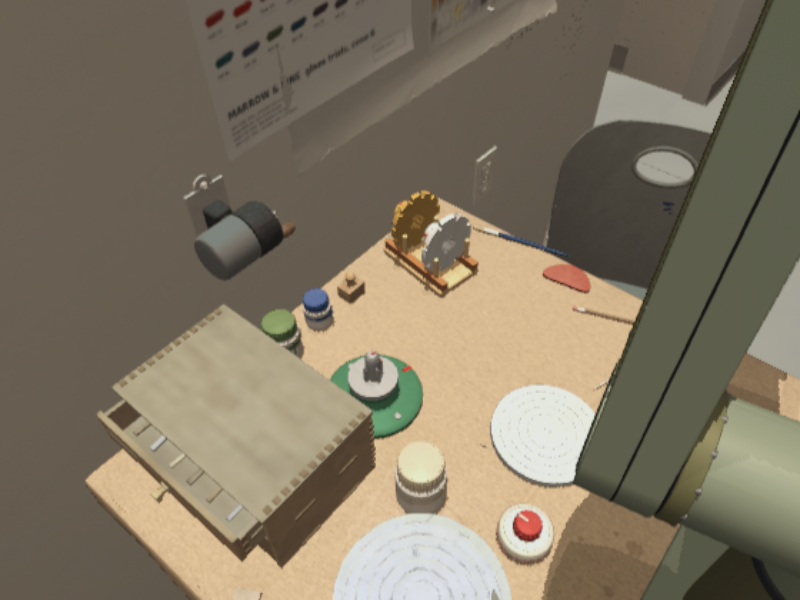

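View pics/top0b.png

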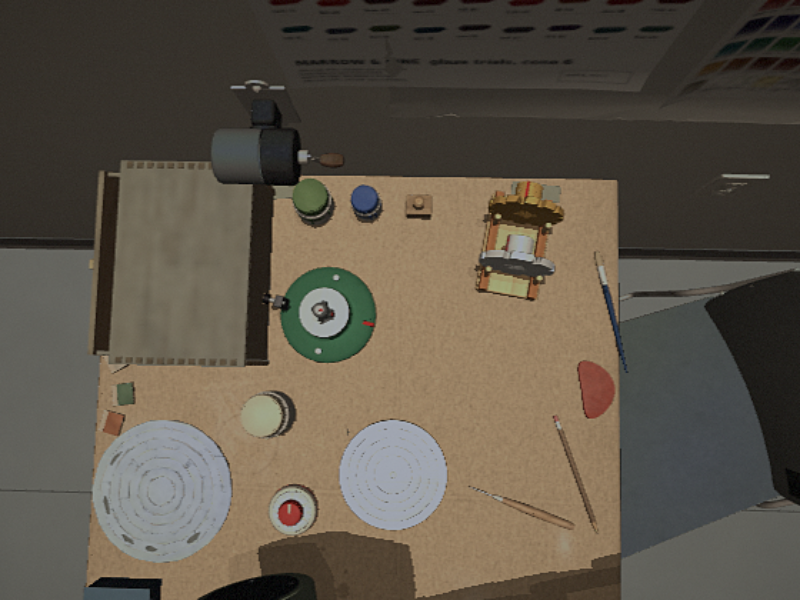

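Run:
```python
from h import *
for n in('top','scene'):
    im=cv2.imread(f'pics/{n}0.png')[:,:,::-1].astype(int); W=world(n,np.load(f'pics/{n}0.npy'))
    x,y,z=W[...,0],W[...,1],W[...,2]; r,g,b=im[...,0],im[...,1],im[...,2]
    tab=W[(abs(z)<15)&(x>350)&(x<450)&(y<-50)&(y>-250)]; print(n,'table',np.median(tab,0))
    gr=(g>r+25)&(g>b+10)&(abs(z-25)<45)&(np.hypot(x-500,y)<140)
    print('green n',gr.sum(),W[gr].min(0),W[gr].max(0), np.median(z[gr]))
    p=np.argwhere(gr); 
    m=gr&(abs(z-np.median(z[gr]))<4); P=W[m][:,:2].astype(np.float32); print('green circ',cv2.minEnclosingCircle(P))
    c=cv2.minEnclosingCircle(P)[0]
    fl=(abs(z-50)<4)&(np.hypot(x-c[0],y-c[1])<50); print('flange',cv2.minEnclosingCircle(W[fl][:,:2].astype(np.float32)),fl.sum(),np.median(z[fl]))
    red=(r>g*1.8+20)&(r>b*1.8+20)&(np.hypot(x-c[0],y-c[1])<75); print('red',[(q,W[tuple(q)].round(1)) for q in np.argwhere(red)])
    rk=(z>70)&(z<125)&(y<-180)&(y>-420)&(x>430)&(x<720)
    br=rk&(r>b*1.6); al=rk&(r<b*1.3)
    for nm,m in(('brass',br),('alu',al)):
        Q=W[m]; print(nm,len(Q),Q.min(0).round(),Q.max(0).round(),np.median(Q,0).round(1))
        T=Q[Q[:,2]>Q[:,2].max()-12]; print(' top',T.mean(0).round(1))
    rd=rk&(r>g*1.9+15)&(r>b*1.9+15);print('redp',[(tuple(q),W[tuple(q)].round(1)) for q in np.argwhere(rd)][:25])
t=cv2.imread('pics/top0.png'); s=cv2.imread('pics/scene0.png')
a=cv2.resize(t[115:215,325:405],(480,600),interpolation=2); 
b=cv2.resize(s[125:210,260:340],(320,340),interpolation=2); c=cv2.resize(t[180:260,190:270],(320,320)); 
o=np.zeros((660,800,3),np.uint8); o[:600,:480]=a; o[:340,480:]=b; o[340:,480:]=c
cv2.imwrite('pics/c1.png',cv2.resize(o,(727,600)))
```

```text
top table [ 3.99488728e+02 -1.49699482e+02 -3.44965120e-01]
green n 2241 [436.49005812 -56.97884114   4.38421722] [569.36720245  74.05688999  22.27120612] 14.044356165936952
green circ ((502.81207275390625, 8.743721961975098), 66.36417388916016)
flange ((503.1079406738281, 8.64452838897705), 33.80512237548828) 775 49.05325866051795
red [(array([216, 224]), array([503.7,   7.4,  95.4])), (array([217, 223]), array([501.9,   9.2,  95.6])), (array([217, 224]), array([501.9,   7.3,  95.8])), (array([217, 225]), array([501.9,   5.4,  96.5])), (array([219, 232]), array([500.1,  -4.6,  73.5])), (array([220, 232]), array([498.3,  -4.6,  72.9])), (array([225, 255]), array([493.1, -43.6,  16.2])), (array([225, 256]), array([493.2, -45.5,  14.9])), (array([225, 257]), array([493.4, -47.4,  13. ])), (array([225, 258]), array([493.4, -49.4,  13.9])), (array([226, 254]), array([491.2, -41.5,  13.6])), (array([226, 255]), array([491. , -43.8,  17.7])), (array([226, 256]), array([491.4, -45.4,  12.1])), (array([226, 257]), array([491.4, -47.4,  11.8])), (array([226, 258]), array([491.3, -49.5,  14.6]
[... 2892 characters left out ...]
), (array([258, 282]), array([493.2, -41.3,  14.7])), (array([258, 283]), array([492.1, -43.2,  13.7])), (array([258, 284]), array([489.8, -43.6,  15.1])), (array([258, 285]), array([490.1, -47.2,  11.1])), (array([258, 286]), array([488.1, -48. ,  12. ])), (array([259, 282]), array([491.8, -39.6,  14.3])), (array([259, 283]), array([489.4, -39.9,  16. ]))]
brass 522 [ 600. -304.   70.] [ 676. -204.  119.] [ 638.7 -247.1   92.3]
 top [ 640.7 -250.6  112. ]
alu 1691 [ 556. -420.   70.] [ 720. -180.  125.] [ 717.7 -259.1   96.4]
 top [ 697.1 -285.9  118.2]
redp [((np.int64(142), np.int64(280)), array([ 673. , -255.7,   85.2])), ((np.int64(164), np.int64(297)), array([ 603.9, -231.4,   73.1]))]
```

View pics/c1.png

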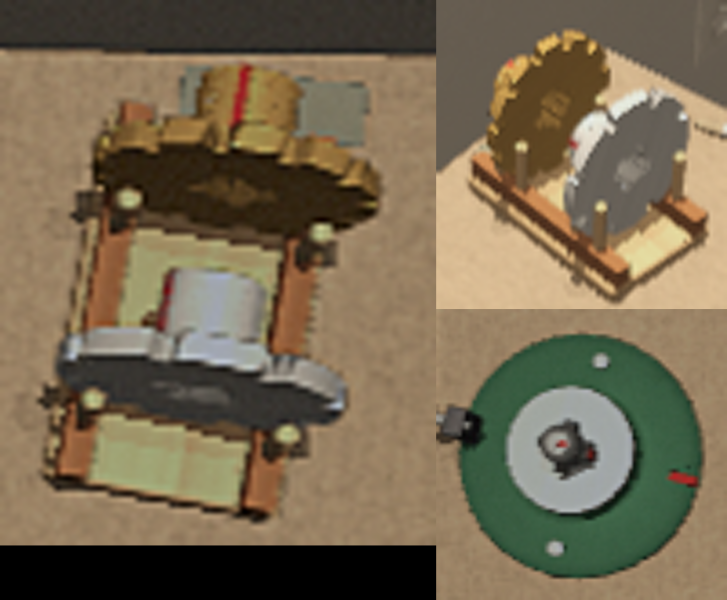

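Run:
```python
from h import *
for n in('top','scene'):
    im=cv2.imread(f'pics/{n}0.png')[:,:,::-1].astype(int); W=world(n,np.load(f'pics/{n}0.npy'))
    x,y,z=W[...,0],W[...,1],W[...,2]; r,g,b=im[...,0],im[...,1],im[...,2]
    m=(z>90)&(z<125)&(y<-180)&(y>-330)&(x>610)&(x<690)&(r>b*1.5)
    Q=W[m]; l=cv2.fitLine(Q[:,:2].astype(np.float32),cv2.DIST_HUBER,0,.01,.01).ravel(); print(n,l,len(Q))
    a=np.arctan2(l[1],l[0]); d=np.array([np.cos(a),np.sin(a)]); nn=np.array([-d[1],d[0]]); nn*=np.sign(nn[0])
    s=Q[:,:2]@nn; tt=Q[:,:2]@d; print('axis ang',np.degrees(np.arctan2(nn[1],nn[0])),np.percentile(s,[2,25,50,75,98]).round(1),'mid along',np.percentile(tt,[1,99]).mean())
    lo,hi=np.percentile(s,[3,97]); print('center',(lo+hi)/2*nn+np.percentile(tt,[1,99]).mean()*d)
s=sensors.read_state(); q0=s['q']
def Rz(a): return cv2.Rodrigues(np.array([0,0,a]))[0]
def tool(y,z):
    y,z=np.array(y,float),np.array(z,float); return np.column_stack([np.cross(y,z),y,z])
a=np.radians(-9)
for sg in(1,-1):
    h=np.array([np.cos(a),np.sin(a),0])*sg
    for zz in(117,230): print(sg,zz,ctrl.solve_ik([643,-256,zz],tool(h,[0,0,-1])))
    for ha in np.radians(np.arange(-120,100,20)):
        H=np.array([np.cos(ha),np.sin(ha),0]); n=(H+[0,0,1])/2**.5; d=(H-[0,0,1])/2**.5
        for up in(0,100):
            p=np.array([400,-220,0])+50*H-100*d+[0,0,up]
            q=ctrl.solve_ik(p,tool(sg*n,d)); print(sg,np.degrees(ha).round(),up,None if q is None else np.round(q,2))
```

```text
top [ 1.7156613e-01  9.8517263e-01  6.4153705e+02 -2.5729050e+02] 390
axis ang -9.878889 [672.8 673.9 676.2 680.1 683.8] mid along -143.80014461199897
center [ 643.50635345 -258.02995084]
scene [ 1.7422895e-01  9.8470515e-01  6.3801733e+02 -2.5068784e+02] 284
axis ang -10.033791 [669.  670.7 671.9 673.9 680.1] mid along -135.889729556227
center [ 640.67363739 -251.35810461]
1 117 [-5.03771536e-01  5.47347622e-01  1.32164531e+00 -4.44089210e-16
  1.27259972e+00 -3.46691904e-01]
1 230 [-5.03771536e-01  4.53186894e-01  1.21917624e+00 -4.44089210e-16
  1.46922952e+00 -3.46691904e-01]
1 -120.0 0 [-0.18  0.45  1.83 -0.77  1.29  2.3 ]
1 -120.0 100 [-0.18  0.28  1.8  -0.74  1.43  2.16]
1 -100.0 0 [-0.15  0.33  2.02 -0.94  1.07  2.19]
1 -100.0 100 [-0.15  0.12  1.99 -0.85  1.21  1.99]
1 -80.0 0 None
1 -80.0 100 [-0.18 -0.06  2.19 -0.95  0.95  1.77]
1 -60.0 0 None
1 -60.0 100 [-0.34 -0.28  2.36 -0.91  0.62  1.35]
1 -40.0 0 None
1 -40.0 100 None
1 -20.0 0 None
1 -20.0 100 None
1 0.0 0 [-1.28  0.01  2.43  1.15  0.84 -2.16]
1 0.0 100 [-1.28 -0.31  2.38  0.91  1.03 -1.76]
1 20.0 0 [-1.31  0.17  2.
[... 764 characters left out ...]
.21 -1.15]
-1 -80.0 0 None
-1 -80.0 100 [-0.18 -0.06  2.19 -0.95  0.95 -1.37]
-1 -60.0 0 None
-1 -60.0 100 [-0.34 -0.28  2.36 -0.91  0.62 -1.8 ]
-1 -40.0 0 None
-1 -40.0 100 None
-1 -20.0 0 None
-1 -20.0 100 None
-1 0.0 0 [-1.28  0.01  2.43  1.15  0.84  0.98]
-1 0.0 100 [-1.28 -0.31  2.38  0.91  1.03  1.38]
-1 20.0 0 [-1.31  0.17  2.25  0.94  1.06  0.86]
-1 20.0 100 [-1.31 -0.09  2.21  0.84  1.25  1.11]
-1 40.0 0 [-1.26  0.31  2.05  0.76  1.25  0.76]
-1 40.0 100 [-1.26  0.1   2.01  0.72  1.43  0.93]
-1 60.0 0 [-1.17  0.44  1.85  0.61  1.42  0.65]
-1 60.0 100 [-1.17  0.26  1.82  0.6   1.59  0.77]
-1 80.0 0 [-1.06  0.54  1.67  0.46  1.58  0.53]
-1 80.0 100 [-1.06  0.39  1.65  0.47  1.74  0.61]
```

```bash
cat >> h.py <<'E'
def tool(y,z):
    y,z=np.array(y,float),np.array(z,float); y/=np.linalg.norm(y); z/=np.linalg.norm(z); return np.column_stack([np.cross(y,z),y,z])
def hdir(deg): a=np.radians(deg); return np.array([np.cos(a),np.sin(a),0])
def st(tag=''):
    s=sensors.read_state(); print(tag,'t',round(s['t'],2),'pos',s['eef_pos'].round(1),'F',s['force'].round(1),'w',round(s['grip_width'],1),'gf',round(s['grasp_force'],1)); return s
E
python3 - <<'E'
from h import *
R=tool(hdir(-10),[0,0,-1]); p=[642,-254.7]
ctrl.gripper_to(40,60)
ctrl.move_ptp(p+[230],R); st()
print(ctrl.move_l(p+[117],vel=120,threshold=15)); st()
ctrl.gripper_to(0,90); st('grip')
grab('scene','pinch'); grab('top','pincht')
im=np.hstack([cv2.resize(cv2.imread('pics/pinch.png')[90:230,240:360],(400,467)),cv2.resize(cv2.imread('pics/pincht.png')[90:230,310:430],(400,467))]); cv2.imwrite('pics/c2.png',im)
E
```

```text
t 2.52 pos [ 641.3 -256.   230.1] F [-0.5 -0.1 -0.8] w 39.9 gf 0.0
False
 t 3.62 pos [ 642.8 -255.2  118.3] F [0.5 0.3 0.4] w 39.5 gf 0.0
grip t 4.08 pos [ 642.  -254.7  117.2] F [-0.3 -0.1 -1. ] w -0.1 gf 0.0
```

View pics/c2.png

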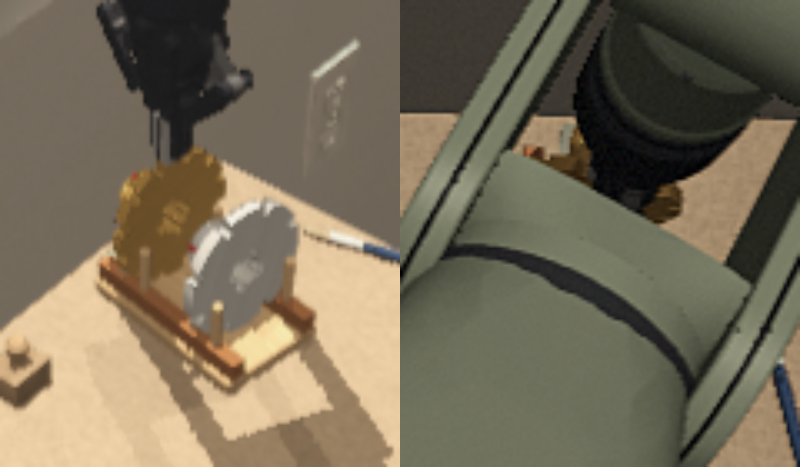

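Run:
```python
from h import *
W=world('scene',np.load('pics/pinch.npy')); im=cv2.imread('pics/pinch.png')
# crop scale 400/120=3.33
for v in range(118,150,2): print(v,[W[v,u].round(0).astype(int).tolist() for u in range(286,302,3)],)
R=tool(hdir(-10),[0,0,-1])
print([pix('scene',[642,-254.7,z]).round(0) for z in(92,117,140)])
s=sensors.read_state(); print(s['eef_rot'].round(3))
cv2.imwrite('pics/c3.png',cv2.resize(im[105:165,265:325],(600,600),interpolation=2))
```

```text
118 [[645, -242, 174], [631, -234, 185], [626, -238, 185], [634, -259, 169], [626, -260, 172], [600, -234, 199]]
120 [[646, -243, 167], [635, -240, 174], [626, -239, 179], [628, -252, 171], [622, -254, 172], [600, -235, 193]]
122 [[646, -243, 162], [635, -241, 169], [628, -241, 172], [622, -244, 172], [608, -235, 185], [598, -233, 191]]
124 [[647, -244, 156], [636, -242, 162], [627, -240, 168], [617, -238, 174], [610, -239, 177], [600, -235, 183]]
126 [[647, -245, 150], [634, -239, 160], [629, -243, 160], [617, -237, 169], [608, -237, 173], [720, -401, 22]]
128 [[645, -243, 147], [638, -244, 149], [632, -247, 151], [617, -237, 164], [720, -387, 24], [719, -399, 17]]
130 [[645, -242, 142], [636, -241, 147], [630, -244, 148], [626, -250, 147], [717, -384, 21], [717, -397, 13]]
132 [[645, -242, 137], [636, -242, 140], [631, -246, 141], [626, -250, 141], [719, -386, 12], [719, -400, 4]]
134 [[646, -244, 129], [636, -242, 135], [632, -247, 134], [628, -252, 133], [638, -277, 113], [718, -399, -2]]
136 [[645, -242, 125], [635, -241, 131], [630, -245, 131], [627, -252, 128], [635, -274, 111], [632, -280, 108]]
138 [[719, -335, 24], [636, -242, 124], [631, -246, 124], [639, -268, 106], [634, -272, 107], [632, -282, 101]]
140 [[719, -336, 17], [639, -246, 115], [638, -255, 110], [637, -265, 104], [634, -272, 101], [631, -281, 97]]
142 [[641, -238, 113], [638, -244, 110], [635, -251, 108], [634, -262, 101], [632, -271, 97], [631, -281, 91]]
144 [[638, -234, 112], [638, -245, 104], [637, -254, 99], [634, -262, 95], [632, -270, 91], [632, -282, 83]]
146 [[639, -235, 105], [639, -246, 98], [636, -253, 94], [635, -263, 88], [634, -273, 82], [631, -282, 78]]
148 [[641, -238, 96], [638, -245, 93], [637, -255, 87], [635, -264, 82], [632, -271, 79], [631, -281, 73]]
[array([290., 145.]), array([290., 137.]), array([291., 128.])]
[[ 0.174  0.985  0.   ]
 [ 0.985 -0.174 -0.   ]
 [-0.     0.    -1.   ]]
```

View pics/c3.png

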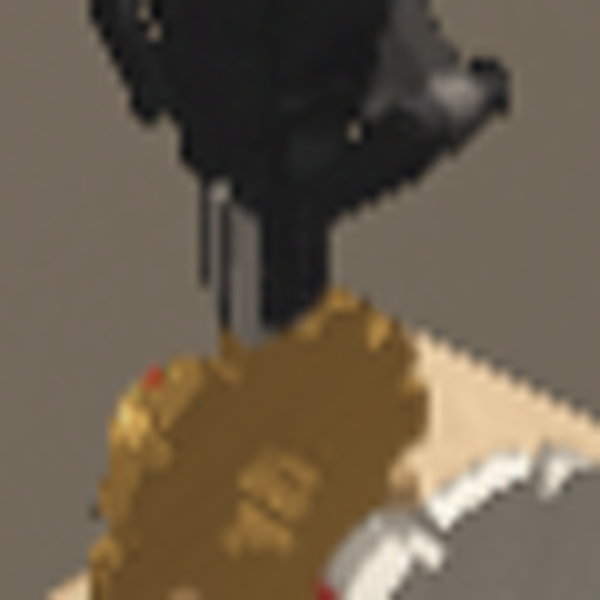

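Run:
```python
from h import *
print(ctrl.move_l([642,-254.7,92],vel=25,threshold=5)); st()
```

```text
True
 t 4.49 pos [ 642.4 -254.8  116.4] F [-1.   0.7  3.8] w 0.0 gf 2.0
```

Run:
```python
from h import *
p=[642,-254.7]
ctrl.move_l(p+[135],vel=150); ctrl.gripper_to(40,90)
print(ctrl.move_l(p+[94],vel=50,threshold=6)); st()
grab('scene','pinch2'); im=cv2.imread('pics/pinch2.png')
cv2.imwrite('pics/c4.png',cv2.resize(im[105:165,265:325],(600,600),interpolation=2))
```

```text
False
 t 6.21 pos [ 642.3 -254.9   94.4] F [-0.2  0.  -0.2] w 39.9 gf 0.0
```

View pics/c4.png

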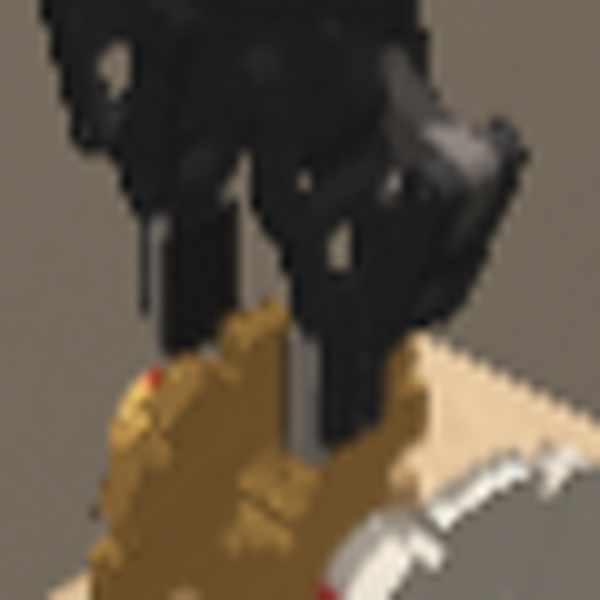

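Run:
```python
from h import *
W=world('scene',np.load('pics/pinch2.npy'))
for v in (142,146,148,149,150,151): print(v,[W[v,u].round(0).astype(int).tolist() for u in range(294,304,2)])
ctrl.gripper_to(0,90); st('grip')
W=world('scene',optics.grab_frame('scene')[1])
for v in range(140,156,2): print(v,[W[v,u].round(0).astype(int).tolist() for u in range(290,304,2)])
```

```text
142 [[620, -240, 123], [616, -242, 123], [611, -242, 126], [607, -244, 127], [607, -251, 123]]
146 [[619, -238, 113], [616, -241, 113], [610, -242, 115], [611, -250, 109], [607, -252, 110]]
148 [[620, -240, 105], [616, -243, 106], [611, -242, 109], [609, -247, 107], [631, -285, 70]]
149 [[618, -238, 105], [616, -242, 103], [610, -241, 107], [612, -251, 100], [630, -284, 68]]
150 [[620, -241, 99], [616, -242, 100], [615, -248, 97], [632, -279, 68], [629, -284, 66]]
151 [[641, -268, 67], [615, -241, 99], [631, -270, 71], [632, -279, 65], [629, -284, 63]]
grip t 6.64 pos [ 642.1 -254.8   94.6] F [-1.4  0.5  3.1] w 7.9 gf 88.8
140 [[633, -242, 120], [629, -244, 121], [625, -246, 122], [622, -250, 121], [621, -255, 118], [631, -276, 100], [630, -283, 96]]
142 [[632, -241, 116], [629, -245, 115], [623, -243, 119], [623, -251, 114], [623, -259, 109], [632, -278, 93], [632, -285, 88]]
144 [[632, -241, 110], [629, -245, 109], [625, -246, 110], [624, -252, 107], [631, -270, 92], [631, -277, 88], [629, -282, 85]]
146 [[632, -241, 105], [630, -246, 102], [625, -246, 105], [633, -265, 88], [632, -271, 84], [631, -277, 81], [629, -283, 78]]
148 [[637, -248, 91], [631, -247, 95], [635, -259, 85], [634, -266, 81], [633, -272, 78], [631, -278, 75], [630, -284, 72]]
150 [[638, -249, 84], [635, -253, 83], [636, -261, 78], [634, -266, 75], [631, -270, 74], [630, -277, 70], [630, -285, 65]]
152 [[652, -267, 59], [646, -267, 62], [638, -264, 69], [635, -268, 67], [632, -271, 67], [630, -276, 64], [629, -284, 60]]
154 [[650, -264, 56], [644, -265, 58], [638, -265, 62], [631, -263, 67], [631, -271, 62], [632, -280, 55], [631, -287, 50]]
```

Run:
```python
from h import *
ctrl.move_l([642,-254.7,212],vel=150); st('lift')
H=hdir(50); n=H+[0,0,1]; d=H-[0,0,1]; n/=2**.5; d/=2**.5
c=np.array([400,-220,0])+50*H; p=c-76.5*d+5*n; R=tool(n,d); print(p)
up=np.array([0,0,1])
ctrl.move_ptp(p+60*up,R); st('above')
ctrl.move_l(p+12*up,vel=120); s=st()
print(ctrl.move_l(p-10*up,vel=25,threshold=4)); st('touch')
grab('scene','lean'); grab('top','leant')
im=np.hstack([cv2.resize(cv2.imread('pics/lean.png')[150:350,250:450],(400,400)),cv2.resize(cv2.imread('pics/leant.png')[150:350,230:430],(400,400))]); cv2.imwrite('pics/c5.png',im)
```

```text
lift t 7.62 pos [ 641.1 -254.2  210.2] F [-0.7  0.3 -2.1] w 8.0 gf 88.1
[ 399.64123783 -220.4275561    57.62920267]
above t 9.38 pos [ 400.  -220.9  117.9] F [-0.2  0.3 -1.4] w -0.0 gf 0.0
 t 9.93 pos [ 399.9 -220.4   69.7] F [ 0.5 -0.4 -0. ] w 0.1 gf 0.0
False
touch t 10.97 pos [ 399.7 -220.5   47.7] F [-0.2  0.2 -0.6] w 0.1 gf 0.0
```

View pics/c5.png

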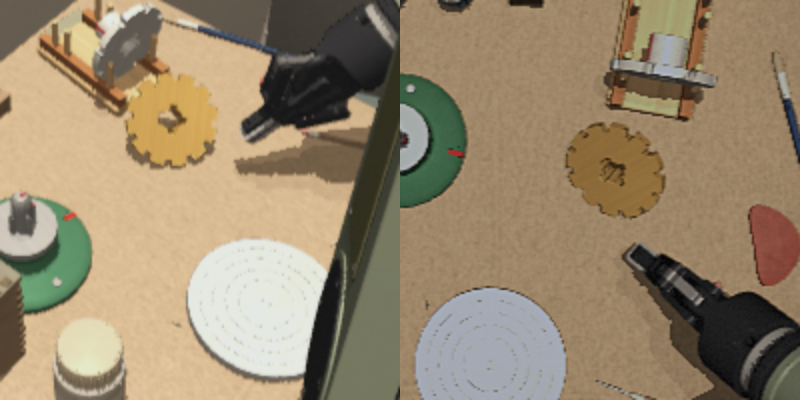

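Run:
```python
from h import *
for n,t in(('top','leant'),('scene','lean')):
    im=cv2.imread(f'pics/{t}.png')[:,:,::-1].astype(int); W=world(n,np.load(f'pics/{t}.npy'))
    x,y,z=W[...,0],W[...,1],W[...,2]; r,g,b=im[...,0],im[...,1],im[...,2]
    m=(x>430)&(x<580)&(y<-110)&(y>-290)&(z>20)&(z<60)&(r>b*1.8)
    Q=W[m]; 
    pl=np.linalg.lstsq(np.c_[Q[:,:2]-Q[:,:2].mean(0),np.ones(len(Q))],Q[:,2],rcond=None)[0]
    print(n,len(Q),cv2.minEnclosingCircle(Q[:,:2].astype(np.float32)),np.median(Q[:,2]),pl)
c=np.array([515,-205,0])
for th in(20,):
  for ha in range(-180,180,15):
    H=hdir(ha); t=np.radians(th); d=np.cos(t)*H-[0,0,np.sin(t)]; nn=np.sin(t)*H+[0,0,np.cos(t)]
    for sg in(1,-1):
        q=[ctrl.solve_ik(c-(50-26)*H+[0,0,37]+k,tool(sg*nn,d)) for k in (0*d,-60*d,16*H+[0,0,13],[0,0,110])]
        if all(v is not None for v in q): print(ha,sg,q[0].round(2),q[3].round(2))
print(sensors.read_state()['q'].round(2))
```

```text
top 1362 ((510.3607482910156, -236.5391082763672), 80.59695434570312) 36.70634305004269 [-3.46204436e-03 -4.05098149e-02  3.83868583e+01]
scene 1249 ((506.11492919921875, -223.53672790527344), 76.8714828491211) 36.6196306175105 [-1.26621841e-02 -4.20621544e-02  3.80214477e+01]
-180 1 [-0.34  1.25  0.71 -0.45  2.33  2.7 ] [-0.34  1.1   0.76 -0.5   2.42  2.64]
-180 -1 [-0.34  1.25  0.71 -0.45  2.33 -0.44] [-0.34  1.1   0.76 -0.5   2.42 -0.51]
-165 1 [-0.25  1.2   0.83 -0.6   2.2   2.57] [-0.25  1.04  0.88 -0.65  2.29  2.49]
-165 -1 [-0.25  1.2   0.83 -0.6   2.2  -0.57] [-0.25  1.04  0.88 -0.65  2.29 -0.66]
-150 1 [-0.16  1.12  0.99 -0.73  2.04  2.48] [-0.16  0.96  1.03 -0.78  2.12  2.39]
-150 -1 [-0.16  1.12  0.99 -0.73  2.04 -0.66] [-0.16  0.96  1.03 -0.78  2.12 -0.75]
-135 1 [-0.09  1.03  1.17 -0.85  1.86  2.44] [-0.09  0.86  1.21 -0.88  1.95  2.34]
-135 -1 [-0.09  1.03  1.17 -0.85  1.86 -0.7 ] [-0.09  0.86  1.21 -0.88  1.95 -0.8 ]
-120 1 [-0.02  0.94  1.37 -0.97  1.68  2.43] [-0.02  0.76  1.41 -0.99  1.76  2.31]
-120 -1 [-0.02  0.94  1.37 -0.97  1.68 -0.71] [-0.02  0.76  1.41 -0.99 
[... 1071 characters left out ...]
]
90 -1 [-0.91  1.02  1.19  0.67  1.97  0.56] [-0.91  0.85  1.23  0.71  2.07  0.65]
105 1 [-0.82  1.11  1.01  0.55  2.13 -2.65] [-0.82  0.95  1.05  0.59  2.23 -2.57]
105 -1 [-0.82  1.11  1.01  0.55  2.13  0.49] [-0.82  0.95  1.05  0.59  2.23  0.57]
120 1 [-0.73  1.19  0.85  0.4   2.27 -2.76] [-0.73  1.03  0.89  0.44  2.37 -2.7 ]
120 -1 [-0.73  1.19  0.85  0.4   2.27  0.38] [-0.73  1.03  0.89  0.44  2.37  0.44]
135 -1 [-0.63  1.25  0.72  0.21  2.38  0.21] [-0.63  1.1   0.77  0.24  2.48  0.25]
150 -1 [-0.53  1.29  0.65 -0.01  2.43 -0.01] [-0.53  1.13  0.7  -0.01  2.53 -0.01]
165 -1 [-0.43  1.29  0.64 -0.24  2.41 -0.24] [-0.43  1.13  0.7  -0.28  2.51 -0.28]
[-1.18  0.42  1.96  0.71  1.28 -2.45]
```

```bash
cat >> h.py <<'E'
def disc(n,im,d,zlo,zhi,c0,rad=75):
    W=world(n,d); x,y,z=W[...,0],W[...,1],W[...,2]; a=im.astype(int); r,b=a[...,0],a[...,2]
    m=((np.hypot(x-c0[0],y-c0[1])<rad)&(z>zlo)&(z<zhi)&(r>b*1.8)).astype(np.uint8)
    k,l,s,_=cv2.connectedComponentsWithStats(m,connectivity=4); i=1+np.argmax(s[1:,4]); Q=W[l==i]
    pl=np.linalg.lstsq(np.c_[Q[:,:2]-Q[:,:2].mean(0),np.ones(len(Q))],Q[:,2],rcond=None)[0]
    (cc,R)=cv2.minEnclosingCircle(Q[:,:2].astype(np.float32)); return np.array(cc),R,pl,Q
E
python3 - <<'E'
from h import *
for n,t in(('top','leant'),('scene','lean')):
    c,R,pl,Q=disc(n,cv2.imread(f'pics/{t}.png')[:,:,::-1],np.load(f'pics/{t}.npy'),24,60,(507,-205)); print(n,c,R,pl,len(Q),Q[:,:2].min(0),Q[:,:2].max(0))
E
```

```text
top [ 476.44177246 -203.96957397] 49.14765548706055 [ 0.64967195 -0.59613897 41.9923622 ] 1036 [ 433.87122325 -247.76837946] [ 521.37543221 -159.89817734]
scene [ 471.96026611 -197.44158936] 49.538307189941406 [ 0.61750752 -0.56449416 41.75566501] 917 [ 433.28486859 -241.62753815] [ 517.96293885 -155.71976421]
```

Run:
```python
from h import *
cs=[];Ns=[]
for n,t in(('top','leant'),('scene','lean')):
    _,_,pl,Q=disc(n,cv2.imread(f'pics/{t}.png')[:,:,::-1],np.load(f'pics/{t}.npy'),5,90,(475,-200))
    N=np.array([-pl[0],-pl[1],1]);N/=np.linalg.norm(N); u=np.array([pl[0],pl[1],0]); u/=-np.linalg.norm(u); u=u-N*(u@N);u/=np.linalg.norm(u); s=np.cross(N,u)
    m=np.median(Q,0); q=Q-m; k=abs(q@N)<6; ab=np.c_[q@u,q@s][k].astype(np.float32)
    (a,b),R=cv2.minEnclosingCircle(ab); C=m+a*u+b*s-5*N; print(n,'C',C.round(1),R,'N',N.round(3),'u',u.round(2),'s',s.round(2),len(Q),Q[:,2].min(),Q[:,2].max()); cs.append(C);Ns.append(N)
C=np.mean(cs,0);N=np.mean(Ns,0);N/=np.linalg.norm(N); print(C,N); np.savez('pl.npz',C=C,N=N)
h=-np.array([N[0],N[1],0]); u=-h*0+np.array([N[0],N[1],0]); u=u-N*(u@N); u/=np.linalg.norm(u); s=np.cross(u,N); s*=np.sign(s[1]); print('u',u,'s',s)
for be in(30,40,50,60,70):
    b=np.radians(be); d=np.cos(b)*u+np.sin(b)*s
    for sg in(1,-1):
        q=[ctrl.solve_ik(C-k*d+[0,0,z],tool(sg*N,d)) for k,z in((24,0),(90,0),(24,130))]
        print(be,d.round(2),sg,[None if v is None else v.round(2).tolist() for v in q])
```

```text
top C [ 477.6 -206.1   36. ] 51.04192352294922 N [-0.488  0.449  0.748] u [-0.55  0.51 -0.66] s [-0.68 -0.74 -0.  ] 1708 5.248660340891392 74.71183059409569
scene C [ 475.3 -201.6   33.3] 49.5931396484375 N [-0.293  0.424  0.857] u [-0.49  0.7  -0.52] s [-0.82 -0.57  0.  ] 1555 5.0180068272045695 74.24466738051312
[ 476.42244511 -203.87478676   34.63174367] [-0.39326082  0.43915919  0.80776552]
u [-0.53886416  0.60175622 -0.58950392] s [7.44963988e-01 6.67104682e-01 2.77555756e-17]
30 [-0.09  0.85 -0.51] 1 [None, None, None]
30 [-0.09  0.85 -0.51] -1 [[-0.89, 0.88, 1.3, 0.51, 1.88, 0.13], [-0.93, 0.9, 1.17, 0.49, 1.99, 0.15], [-0.89, 0.69, 1.31, 0.54, 2.03, 0.23]]
40 [ 0.07  0.89 -0.45] 1 [None, None, None]
40 [ 0.07  0.89 -0.45] -1 [[-0.97, 0.87, 1.39, 0.62, 1.83, 0.09], [-1.02, 0.88, 1.27, 0.59, 1.94, 0.11], [-0.97, 0.67, 1.4, 0.65, 1.98, 0.2]]
50 [ 0.22  0.9  -0.38] 1 [None, None, None]
50 [ 0.22  0.9  -0.38] -1 [[-1.04, 0.87, 1.47, 0.73, 1.79, 0.04], [-1.1, 0.88, 1.37, 0.69, 1.89, 0.06], [-1.04, 0.65, 1.5, 0.76, 1.93, 0.17]]
60 [ 0.38  0.88 -0.29] 1 [None, None, None]
60 [ 0.38  0.88 -0.29] -1 [[-1.11, 0.88, 1.55, 0.84, 1.76, -0.03], [-1.18, 0.88, 1.46, 0.79, 1.85, -0.01], [-1.11, 0.64, 1.6, 0.87, 1.88, 0.12]]
70 [ 0.52  0.83 -0.2 ] 1 [None, None, None]
70 [ 0.52  0.83 -0.2 ] -1 [[-1.17, 0.9, 1.63, 0.94, 1.73, -0.1], [-1.26, 0.9, 1.56, 0.88, 1.82, -0.08], [-1.17, 0.64, 1.7, 0.98, 1.84, 0.06]]
```

Run:
```python
from h import *
N=np.array([-.476,.437,.763]);N/=np.linalg.norm(N); C=np.array([476.3,-204,35.5])
u=np.array([N[0],N[1],0]); u=u-N*(u@N); u/=np.linalg.norm(u); s=np.cross(u,N); s*=np.sign(s[1])
b=np.radians(42); d=np.cos(b)*u+np.sin(b)*s; R=tool(-N,d); np.savez('pl.npz',C=C,N=N,d=d,R=R)
p=sensors.read_state()['eef_pos']; ctrl.move_l(p+[-40,-50,100],vel=250)
ctrl.gripper_to(44,110)
ctrl.move_ptp(C-95*d+[0,0,60],R); st()
ctrl.move_l(C-90*d,vel=150); st()
print(ctrl.move_l(C-24*d,vel=60,threshold=6)); st()
grab('scene','p3'); grab('top','p3t')
im=np.hstack([cv2.resize(cv2.imread('pics/p3.png')[160:280,290:410],(400,400)),cv2.resize(cv2.imread('pics/p3t.png')[170:290,270:390],(400,400))]); cv2.imwrite('pics/c6.png',im)
```

```text
t 14.28 pos [ 472.9 -287.4  141.3] F [0.4 0.2 0.2] w 43.7 gf 0.0
 t 14.85 pos [ 473.2 -282.8   78.8] F [ 0.6  0.4 -0.1] w 44.1 gf 0.0
False
 t 16.1 pos [ 475.7 -225.6   47.2] F [-0.3  0.1 -0. ] w 43.7 gf 0.0
```

View pics/c6.png

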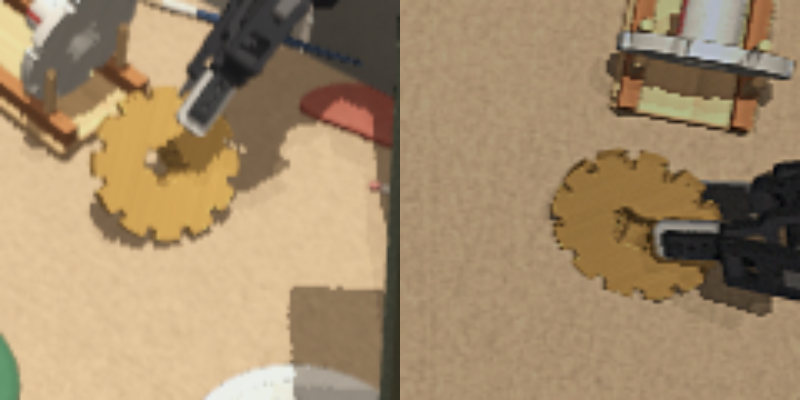

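Run:
```python
from h import *
ctrl.gripper_to(0,115); s=st('grip')
assert 5<s['grip_width']<14
p=s['eef_pos']; ctrl.move_l([p[0]-10,p[1],p[2]+60],vel=100); st()
ctrl.move_l([415,-240,205],vel=150); st()
H=hdir(50); n=H+[0,0,1]; d=H-[0,0,1]; n/=2**.5; d/=2**.5
c=np.array([400,-220,0])+50*H; p=c-74*d+5*n; R=tool(n,d)
ctrl.move_ptp(p+[0,0,90],R); s=st('above')
assert s['grip_width']>5
ctrl.move_l(p+[0,0,15],vel=100)
print(ctrl.move_l(p-[0,0,12],vel=20,threshold=4)); st('touch')
```

```text
grip t 16.62 pos [ 475.7 -225.2   47.7] F [ 1.6 -0.2  3.4] w 8.2 gf 112.3
 t 17.38 pos [ 465.6 -225.1  107.3] F [ 0.7  0.5 -3.2] w 8.3 gf 112.2
 t 18.27 pos [ 414.9 -239.6  204.2] F [ 0.6 -0.5 -1.7] w 8.4 gf 112.2
above t 20.3 pos [ 400.9 -219.1  145.8] F [-0.3  0.1 -2. ] w 8.0 gf 112.2
True
touch t 22.11 pos [ 400.7 -219.1   52.2] F [-1.5 -1.5  4.1] w 8.1 gf 113.6
```

Run:
```python
from h import *
s=sensors.read_state(); d=s['eef_rot'][:,2]; p=s['eef_pos']
ctrl.gripper_to(34,60); st()
ctrl.move_l(p-70*d,vel=250); st()
ctrl.move_l(p-110*d+[0,0,110],vel=250); ctrl.hold(0.2); st()
for n in('top','scene'):
    im,dd=grab(n,'flat_'+n); c,R,pl,Q=disc(n,im,dd,3,25,(400,-220),90); print(n,c,R,pl,len(Q))
    W=world(n,dd); z=W[...,2]; m=(np.hypot(W[...,0]-c[0],W[...,1]-c[1])<70)&(z>34)&(z<50); print(' collar',cv2.minEnclosingCircle(W[m][:,:2].astype(np.float32)) if m.any() else None,np.median(z[m]),m.sum())
t=cv2.imread('pics/flat_top.png'); q=pix('top',[400,-220,20]).astype(int); print(q)
cr=lambda t,q:cv2.resize(t[max(q[1]-40,0):q[1]+40,q[0]-40:q[0]+40],(400,400),interpolation=2)
np.save('q.npy',q); cv2.imwrite('pics/c7.png',np.hstack([cr(t,q),cr(cv2.imread('pics/flat_scene.png'),pix('scene',[400,-220,20]).astype(int))]))
```

```text
t 22.48 pos [ 400.1 -218.4   51.4] F [-1.3 -0.8 -0.6] w 33.6 gf 0.4
 t 22.91 pos [ 368.9 -257.2  101.6] F [-0.4  0.3 -0.7] w 34.2 gf 0.0
 t 23.82 pos [ 350.5 -277.3  238.1] F [ 0.   0.2 -0.8] w 34.5 gf 0.0
top [ 394.37399292 -225.27630615] 49.981536865234375 [1.66867799e-03 1.21208068e-03 9.21486384e+00] 1517
 collar ((394.7412109375, -225.51832580566406), 18.05449676513672) 39.264259088961374 152
scene [ 393.08901978 -221.32192993] 51.456363677978516 [ 1.89630158e-03 -1.16566244e-03  9.32534261e+00] 1041
 collar ((391.692626953125, -220.11135864257812), 18.94368553161621) 38.358352855353644 128
[343 274]
```

View pics/c7.png

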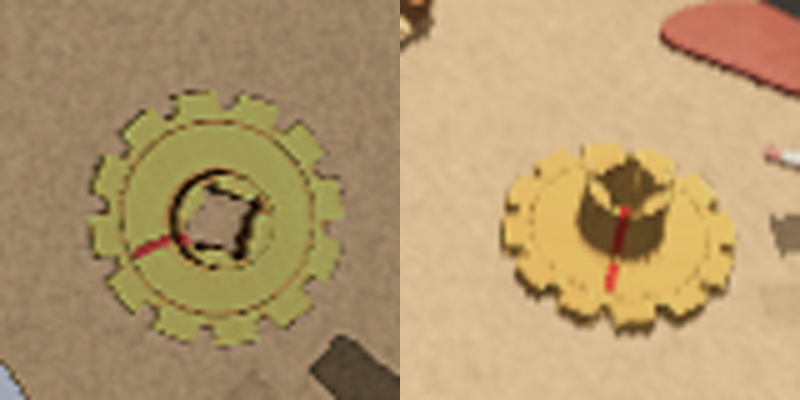

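Run:
```python
from h import *
def onplane(n,uv,z0):
    c=optics.camera_params(n); K,R,t=np.array(c['mtx']),np.array(c['R']),np.array(c['t']).ravel()
    o=-R.T@t; r=np.c_[uv[:,::-1],np.ones(len(uv))]@np.linalg.inv(K).T@R; return o+r*((z0-o[2])/r[:,2])[:,None]
for n in('top','scene'):
    im,d=cv2.imread(f'pics/flat_{n}.png')[:,:,::-1].astype(int),np.load(f'pics/flat_{n}.npy'); W=world(n,d)
    r,g,b=im[...,0],im[...,1],im[...,2]; red=(r>g*1.5+15)&(r>b*1.4+10)
    def ang(nm,C,z0,r0,r1):
        rr=np.hypot(W[...,0]-C[0],W[...,1]-C[1]); m=red&(rr>r0)&(rr<r1)&(abs(W[...,2]-z0)<8)
        P=onplane(n,np.argwhere(m).astype(float),z0)[:,:2]; w=np.clip((r-g)[m],0,None); c=np.average(P,axis=0,weights=w)-C
        l=cv2.fitLine(P.astype(np.float32),cv2.DIST_L2,0,.01,.01).ravel(); print(n,nm,'C',C.round(1),'n',m.sum(),'centroid ang',np.degrees(np.arctan2(c[1],c[0])).round(2),'r',np.hypot(*c).round(1),'line ang mod180',(np.degrees(np.arctan2(l[1],l[0]))%180).round(1))
    def circ(c0,z0,rad,tol=4,bright=False):
        m=(abs(W[...,2]-z0)<tol)&(np.hypot(W[...,0]-c0[0],W[...,1]-c0[1])<rad)
        P=onplane(n,np.argwhere(m).astype(float),z0)[:,:2].astype(np.float32); return cv2.minEnclosingCircle(P)
    print(circ((502,10),50,45),circ((502,10),14,80,5),circ((394,-223),10,56,5),circ((393,-223),40,25,5))
    Cs=np.array(circ((502,10),50,45)[0]); Cp=(np.array(circ((394,-223),10,56,4)[0]))
    ang('plate',Cp,10,20,45); ang('stand',Cs,14,38,70)
```

```text
((503.0148620605469, 8.455151557922363), 33.63547134399414) ((502.6386413574219, 7.844357490539551), 67.05577850341797) ((394.7955017089844, -225.4290313720703), 49.948219299316406) ((394.8323669433594, -225.33023071289062), 18.00609588623047)
top plate C [ 394.8 -225.4] n 14 centroid ang 115.21 r 28.0 line ang mod180 119.1
top stand C [503.    8.5] n 21 centroid ang -101.93 r 58.5 line ang mod180 75.9
((500.1598205566406, 14.816679954528809), 35.1439208984375) ((499.19891357421875, 14.916740417480469), 66.67613983154297) ((390.8417663574219, -218.8965301513672), 51.09131622314453) ((390.5701904296875, -218.47625732421875), 19.42547035217285)
scene plate C [ 391.2 -219.3] n 7 centroid ang 114.19 r 27.0 line ang mod180 102.9
scene stand C [500.2  14.8] n 12 centroid ang -99.55 r 60.6 line ang mod180 64.2
```

Run:
```python
from h import *
p=[392.5,-222.5]; D=[0,0,-1]
R1=tool(hdir(-65.2),D); R2=tool(hdir(-155.2),D)
print(ctrl.solve_ik(p+[16],R1),ctrl.solve_ik(p+[16],R2))
ctrl.gripper_to(62,20)
ctrl.move_ptp(p+[75],R1); st()
print(ctrl.move_l(p+[16],vel=80,threshold=6)); st()
ctrl.gripper_to(0,20); st('g1')
ctrl.gripper_to(62); ctrl.move_l(p+[70],vel=200)
ctrl.move_ptp(p+[70],R2)
print(ctrl.move_l(p+[16],vel=100,threshold=6)); st()
ctrl.gripper_to(0,20); st('g2'); ctrl.gripper_to(0,80); st('g2b')
```

```text
[-7.07946521e-01  2.57359420e-01  1.99922695e+00 -4.44089210e-16
  8.85006285e-01  4.30008151e-01] [-7.07946521e-01  2.57359420e-01  1.99922695e+00 -4.44089210e-16
  8.85006285e-01  2.00080448e+00]
 t 26.61 pos [ 392.5 -222.7   75.1] F [-0.3 -0.3  0.7] w 61.8 gf 0.0
False
 t 27.49 pos [ 392.9 -222.8   16.3] F [ 0.2 -0.1  0.4] w 62.2 gf 0.0
g1 t 27.84 pos [ 393.2 -223.2   16.8] F [-0.5 -0.2  2.6] w 35.4 gf 20.5
False
 t 30.73 pos [ 392.8 -222.7   16.2] F [0.1 0.2 0.6] w 62.7 gf 0.0
g2 t 31.07 pos [ 393.3 -223.1   16.9] F [-0.2  1.7  5.4] w 35.0 gf 20.3
g2b t 31.29 pos [ 393.5 -223.2   17.3] F [-0.3  1.   7.5] w 33.9 gf 79.4
```

Run:
```python
from h import *
D=[0,0,-1]; s=sensors.read_state(); p=s['eef_pos']
ctrl.move_l([p[0],p[1],140],vel=130); st()
ctrl.move_ptp([501.6,10.7,140],tool(hdir(-11.5),D)); ctrl.hold(.2); s=st('above'); print(s['q'].round(2))
for n in('top','scene'):
    im,d=grab(n,'ab_'+n); W=world(n,d); a=im.astype(int); r,g,b=a[...,0],a[...,1],a[...,2]
    rr=np.hypot(W[...,0]-501,W[...,1]-11); m=(rr<80)&(W[...,2]>118)&(W[...,2]<142)&(r>b*1.6); Q=W[m]; print(n,len(Q))
    if len(Q)>50: print(Q.min(0),Q.max(0),cv2.minEnclosingCircle(Q[:,:2].astype(np.float32)))
    red=(r>g*1.5+15)&(r>b*1.4+10)&(rr<90)
    for q in np.argwhere(red)[:40:2]: print(q,W[tuple(q)].round(0),end=' ')
    print()
q=pix('scene',[501,11,120]).astype(int); q2=pix('top',[501,11,120]).astype(int); print(q,q2)
cr=lambda t,q:cv2.resize(t[q[1]-50:q[1]+50,q[0]-50:q[0]+50],(400,400),interpolation=2)
cv2.imwrite('pics/c8.png',np.hstack([cr(cv2.imread('pics/ab_top.png'),q2),cr(cv2.imread('pics/ab_scene.png'),q)]))
```

```text
t 32.39 pos [ 392.7 -222.6  138.9] F [-1.3  0.5 -3. ] w 33.8 gf 79.7
above t 34.29 pos [501.6  10.3 140. ] F [-0.6 -0.7 -3.1] w 33.7 gf 79.7
[-0.15  0.15  1.81 -0.    1.18  0.05]
top 690
[453.87676296 -41.67364476 124.94916713] [543.93840562   2.35410372 135.74594506] ((498.9075927734375, -7.432333469390869), 46.08208465576172)
[217 233] [499. -14. 134.] [218 233] [498. -13. 130.] [218 235] [498. -17. 133.] [218 237] [498. -21. 132.] [219 232] [496. -12. 133.] [219 234] [496. -15. 129.] [219 236] [496. -19. 133.] [219 238] [496. -22. 132.] [219 240] [496. -26. 134.] [220 237] [494. -21. 133.] [220 239] [494. -24. 133.] [225 254] [493. -41.  14.] [225 256] [493. -45.  14.] [225 258] [494. -49.  11.] [226 255] [491. -43.  13.] [226 257] [491. -47.  13.] [226 259] [491. -51.  14.] [227 256] [489. -45.  11.] [227 258] [489. -50.  14.] [227 260] [490. -53.  10.] 
scene 1321
[449.75074506 -35.10522899 120.8352747 ] [550.47911617  62.28164814 141.82034386] ((499.2921447753906, 11.293204307556152), 51.33556365966797)
[219 266] [501.  -6. 161.] [220 267] [497.  -5. 162.] [257 284] [492. -47.  13.] [257 286] [488. -48.  15.] [258 282] [493. -41.  15.] [258 284] [490. -44.  15.] [258 286] [488. -47.  13.] [259 283] [489. -40.  16.] 
[260 239] [220 216]
```

View pics/c8.png

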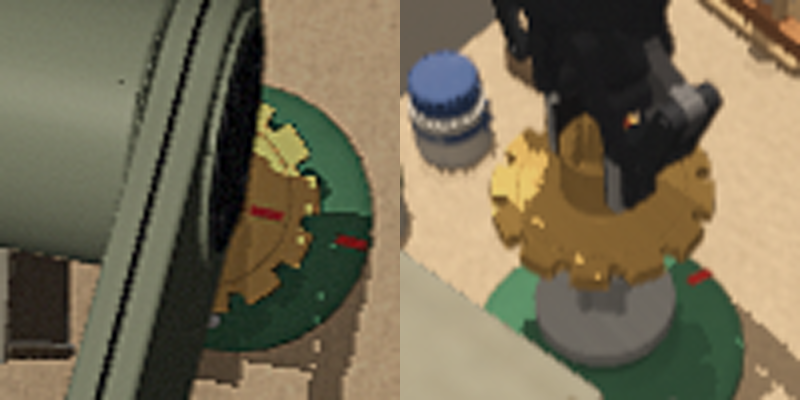

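Run:
```python
from h import *
p=[501.8,11.5]
ctrl.move_l(p+[118],vel=80); st()
print(ctrl.move_l(p+[100],vel=30,threshold=8)); s=st(); print(s['wrist_torque'].round(2))
```

```text
t 34.82 pos [501.1  11.6 117.1] F [ 0.5 -0.8 -2.9] w 33.4 gf 79.7
False
 t 35.57 pos [501.8  11.6 100. ] F [ 0.5  0.  -3.3] w 33.7 gf 79.8
[ 0.06 -0.16 -0.03]
```

Run:
```python
from h import *
p=[501.8,11.5]
print(ctrl.move_l(p+[65],vel=30,threshold=12)); s=st(); print(s['wrist_torque'].round(2))
```

```text
True
 t 36.59 pos [502.1  11.4  67.3] F [-0.1 -0.3  4.3] w 33.5 gf 80.4
[ 0.05  0.17 -0.03]
```

Run:
```python
from h import *
ctrl.gripper_to(56,30); st()
s=sensors.read_state(); p=s['eef_pos']; ctrl.move_l([p[0],p[1],160],vel=130)
ctrl.move_l([430,-120,230],vel=200); st()
for n in('top','scene'):
    im,d=grab(n,'fin_'+n); W=world(n,d)
    c,R,pl,Q=disc(n,im,d,48,75,(502,11),60); print(n,c,R,pl,len(Q))
    z=W[...,2]; m=(np.hypot(W[...,0]-c[0],W[...,1]-c[1])<20)&(z>75); print(' collar/spindle z',np.percentile(z[m],[5,25,50,75,95]).round(1))
```

```text
t 36.94 pos [501.1  11.5  66.1] F [ 0.7 -0.2  0.1] w 56.0 gf 0.0
 t 38.78 pos [ 429.7 -119.4  229.2] F [-0.5  0.8 -0.5] w 55.9 gf 0.0
top [502.53497314   9.48719311] 49.812889099121094 [-3.65892480e-03 -1.22196585e-02  5.91389813e+01] 1159
 collar/spindle z [77.2 87.3 89.4 91.4 96.3]
scene [500.79733276  13.21103382] 50.76999282836914 [6.86785285e-03 1.80527255e-03 5.97202660e+01] 1397
 collar/spindle z [78.  84.7 88.7 90.6 96.5]
```

Disc top at z≈59–60 (expected 60), level, and the collar top at 90: the plate is fully home. Handing in.

```bash
python3 -c "
from h import *
ctrl.hold(.3); print(ctrl.finish_job())"
```

```text
the job is handed in; nothing more can be done
None
```

The brass plate is on the spindle, keyed to the master spline and fully home and level on the flange (disc top measured at 59–60 mm, expected 60), handed in at about 39 s; but on the way I dropped it once beside the rack, probably after knocking the aluminium plate, so I picked it up again and laid it flat collar up before fitting it, and I did not check for movement of the aluminium plate (still in its slot when last seen), jars or stamp.

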